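Drain a soft-serve dispensing head by holding its draw valve up

ROBOT

A 6-joint arm with a two-finger parallel gripper is mounted at the origin on the work surface. World frame = base frame: x ahead of the robot, y to its left, z up, the work surface at z = 0. Lengths are in mm, angles in rad, forces in N, time in s.
With the tool pointing down it reaches from about 400 to 925 mm from the base axis. Payload 12.5 kg.
Tool frame: the origin (TCP) lies at the very end of the fingers, on their centre line; the grasp point (between the pads) lies 19 mm behind it; z points along the fingers, y is the line along which they close (so a half turn about z gives the same grasp; the last joint's range is limited). The gripper opens to 95 mm and grips with 3 to 60 N. Pads are 20 mm wide; open, the fingers measure 119 mm over their backs; the gripper's body (75 mm by 180 mm) begins 59 mm behind the grasp point.
Start: joints at [1.168, 0.491, 1.559, -0, 1.092, -0.106], TCP at [182.771, 597.697, 214.661] pointing down, gripper open.
Joint ranges: [-3.1, 3.1], [-0.84, 2.19], [0.05, 2.79], [-1.13, 4.28], [0.06, 2.93], [-2.69, 2.69]. Speed limits (rad/s): [2.22, 2.22, 2.79, 3.14, 3.14, 3.14].

INTERFACE

Orientations are given as [roll, pitch, yaw] about the fixed x, y, z axes, in that order (R = Rz(yaw) Ry(pitch) Rx(roll)).
In Python, from cell import state, imaging, env, spot_in, mark_of gives the robot as it stands. The module is installed in compiled form; this text tells all that it offers.
- The arm moves only by the tool step_arm, never from a script. Its argument "increments" is a list of rows, each an object with "slide": the shift along the tool's x, y, z in m, a list of three; "roll": the turn about the tool's z in rad. A call has 1 to 5 rows; each row is the pose to reach, as a shift and turn from the pose commanded when the call began, along the tool's axes at that moment; what a row does not reach only later rows make up. A row lasts 1/8 s, in which the tool goes at most 62.5 mm and 10.7 degrees, less where a joint would pass 70% of its speed; a pose out of reach is approached as far as the arm can. A call with a gripper value outside its range is refused whole. "fingers" is the opening, from 0 (shut) to 1 (fully open), set as the call begins (left out, the last holds). The fingers move at their own pace and stop on an object; the grip force is fixed at half the most. Time passes only in rows, so rows that repeat a pose let the fingers close. It gives the time, the measured TCP pose, the force, the opening and the grip force at its end, in the units of the state.
- state(): the state, without advancing time (a new reading comes with each control period).
- imaging.read_camera(name): name is "side" or "top"; returns a dict with "color" (400x640x3 uint8, red, green, blue), "z_map" (400x640 float32, mm along the optical axis (not along the pixel's ray), 0 where there is no reading), "intrinsics" (3x3 intrinsics, pixels), "distortion" ([k1, k2, p1, p2, k3] as OpenCV has them; the pictures are not rectified), "camera_from_world" (4x4, takes a point from world to camera coordinates). Camera axes: x right, y up, looking along -z (the intrinsics and any distortion apply to the point x, -y, -z); pixel columns grow to the right and rows downward; lengths in mm; the calibration is good to about 2 mm. A picture is of the moment at which its call begins.
- env.job_done(): hands the job in; it is judged then, once.
Trained networks look in the newest picture that a camera, given by its name, has taken for a name from the list of things; names that differ only in an ending like _2 or _b are one class to them, and where a whole thing is asked for, a point or a joint stands for the part that bears it (a point fixed in the world has none). Each returns a list of dicts, best first, with "confidence" (0 to 1); they miss things now and then, are a little off and sometimes report something else, mostly with a low value. They report only what shows in the picture. A call takes as long as a camera call. They do not tell look-alikes from the thing itself.
- spot_in(camera, target): "bbox" ([left, top, right, bottom] in pixels, round what is visible of it).
- mark_of(camera, target): "uv" ([column, row] in pixels: a listed point, or the origin of a listed thing).
The state is a dict: "t": time; "joints": joint angles; "qvel": joint speeds; "tau": joint torques, N m; "eef_pos": TCP position; "tcp_rot": TCP orientation; "ft_force": force on the tool from outside, world axes, zero at the start; "moment": the same for the moment, N m; "opening": opening from 0.0 (shut) to 1.0 (fully open); "grip_force": force on a finger pad.
Only numpy, scipy, OpenCV 4.12 (cv2) and the standard library are available. Lean on these libraries where they do the work, as an engineer would, in place of code of your own. Each camera call takes 0.05 s, during which the arm holds its last target. There are 200 camera calls.

TASK

The soft-serve dispensing head on its bench stand has to be drained before washing: set the drip pan, open side up, fully home in the round recess under the spout and let go of it. Then draw the white valve straight up out of its bore, without cocking or jamming it, until its first black O-ring stands clear above the bore's mouth while the second ring stays inside, and finish holding the valve there in the gripper, steady and upright, so that the head can drain. Do not raise the valve before the pan is in place, leave the pan in its recess, and do not disturb the jug, the cones on their lid, the star cap or the spoon.

Things in the scene. Friction and masses are not known exactly. Their poses are not given: they have to be found in the camera images.
- valve_grip (a point): Draw valve: loose white plastic rod, 28 mm diameter, 160 mm long, 0.11 to 0.23 kg, upright in the bore of the steel head; 1.5 mm clearance on the diameter; drops back by its own weight if let go. Fully down, its top 50 mm stand out of the bore (black marks there are flush). Point on its axis (z), 22 mm below its top, 28 mm above the bore's mouth when down.
- ring1 (a point): First (upper) black O-ring of the valve: its centre, on the valve's axis. Ring 3.5 mm high, flush with the bore. 48 mm below valve_grip; 20 mm below the bore's mouth when the valve is fully down.
- ring2 (a point): Second (lower) black O-ring of the valve: its centre. Ring 3.5 mm high. 83 mm below valve_grip; 55 mm below the bore's mouth when the valve is fully down.
- mouth (a point): Centre of the mouth of the vertical bore: flat top of the head's round steel barrel (56 mm diameter), 215 mm above the bench, bore 110 mm deep. Stand and head are one fixed piece; only the valve reaches above the mouth. z up; -x points to the open front, where the pan goes in (two lever ears reach 44 mm out, 189 to 211 mm up); at +x hand nuts (from 39 mm), flange (57 mm, 136 mm wide) and column.
- pocket (a point): Centre of the floor of the round recess in the stand's base plate, straight under bore and spout, same axes as the mouth. Recess 75 mm diameter, 5 mm deep, floor 5 mm above the bench; the plate's top is 10 mm above the bench, reaches 60 mm to the front (-x) of this point and 70 mm to either side.
- spout (a point): Centre of the spout's lower end, 75 mm above the bench and straight above the recess: 34 mm diameter, widening to the barrel's 56 mm at 105 mm.
- pan_bowl (a point): Centre of the bowl of the loose aluminium drip pan, half-way up (15 mm above its underside), on the bowl's axis. Round bowl 74 mm diameter at the rim, 68 mm at the foot, 30 mm high, open to +z, 80 g. A straight flat handle points to -x: 16 mm wide (y), 8 mm thick, its middle 25 mm above the pan's underside, ending 151 mm from the bowl's axis.
- pan_grip (a point): Point in the middle of the drip pan's handle where it may be gripped across its width: 115 mm from the bowl's axis, 25 mm above the pan's underside; same axes as the bowl.
- jug_center (a point): Glass measuring jug, 90 mm diameter, 110 mm high, with a handle: leave it alone. Point at its centre.
- cones_center (a point): Clear round lid, 128 mm diameter, with three wafer cones standing on it, 69 mm high, one piece: leave it alone. Point on its axis, 20 mm up.
- cap_center (a point): Star cap: small black plastic nozzle cap, 44 mm diameter, 22 mm high: leave it alone. Point at its centre.
- spoon: Long metal spoon lying on the bench: leave it alone. About 200 mm long; origin on its handle line.
Mind the look-alikes: they are no part of the job. Of the things shaped like the part that bears pan_bowl, the aluminium one is meant.

How it is judged (in metres and radians):
On the way, in this order (a step that is already met when the one before it is completed fails the run):
1. the drip pan sits open side up in the recess, let go and at rest, with the valve still down (horizontal distance between pan_bowl and pocket below 0.007 m and z of pan_bowl in the frame of pocket between 0.01 and 0.018 m and angle between pan_bowl's own z axis and vertical below 0.06 rad and contact force between the fingers and pan below 0.1 N and linear speed of pan below 0.02 m/s and z of valve_grip in the frame of mouth below 0.036 m), for 0.2 s.
2. the valve, in the gripper, is drawn up so far that its first O-ring is clear of the mouth (z of valve_grip in the frame of mouth between 0.05 and 0.081 m and contact force between the fingers and valve above 1 N), for 0.2 s.
At the end, for the whole second after the job is handed in: The valve is held in the gripper 22 to 53 mm above its fully-down position (first O-ring out, second ring inside), within 0.03 rad of vertical, still, not wedged in the bore (under 20 N on it); the drip pan rests level and open side up in the recess, within 7 mm of its centre, untouched (all of step 2 and horizontal distance between pan_bowl and pocket below 0.007 m and z of pan_bowl in the frame of pocket between 0.01 and 0.018 m and angle between pan_bowl's own z axis and vertical below 0.06 rad and angle between valve_grip's own z axis and vertical below 0.03 rad and contact force between valve and stand below 20 N and linear speed of valve below 0.01 m/s and contact force between the fingers and pan below 0.1 N); the arm keeps its last pose, push and grip.
It fails at once if the valve is raised more than 8 mm while the pan is not in its recess (z of valve_grip in the frame of mouth above 0.036 m and not (horizontal distance between pan_bowl and pocket below 0.007 m and z of pan_bowl in the frame of pocket between 0.01 and 0.018 m and angle between pan_bowl's own z axis and vertical below 0.06 rad)).
It fails at once if the valve's second O-ring comes out of the bore (z of valve_grip in the frame of mouth above 0.083 m).
It fails at once if the valve is wrenched sideways so that it jams in its bore (contact force between valve and stand above 100 N).
It fails at once if the jug, the lid with the cones, the star cap or the spoon is moved more than 25 mm (distance of any of jug_center, cones_center, cap_center, spoon from where it was at the start of the episode above 0.025 m).
It also fails if it takes over 56 s, if anything falls off the work surface, if the arm or the gripper's body presses on something with over 40 N, if the wrist force passes 120 N, or if a joint passes its speed limit or range.

## Working session

There is one attempt and no reset: what is moved stays moved. The work goes in short steps, Python scripts to look and compute and a tool call to move; the robot and the scene stay as the last step left them, time stands still between calls to the robot, and variables do not carry over. Pictures are saved under pics/ and viewed, at most 10 in all, crops included, and the job is handed in when it is done.

Besides the shell and the picture viewer there is one more tool, called as a command line: name --argument value ..., lists and objects as JSON in quotes. step_arm: Moves the arm, as the interface text tells. Its arguments: {"type":"object","properties":{"increments":{"type":"array"},"fingers":{"type":"number"}},"required":["increments"]}

```bash
mkdir -p pics; cat > h.py <<'E'
import numpy as np,cv2
from cell import state,imaging,env,spot_in,mark_of
def ray(c,uv):
    K=np.array(c["intrinsics"],float);d=np.array(c["distortion"],float)
    p=cv2.undistortPoints(np.array([[uv]],float),K,d)[0,0]
    T=np.array(c["camera_from_world"]);R=T[:3,:3];o=-R.T@T[:3,3]
    return o,R.T@np.array([p[0],-p[1],-1.])
def atz(c,uv,z):
    o,r=ray(c,uv);return o+r*(z-o[2])/r[2]
def atd(c,uv):
    o,r=ray(c,uv);u,v=int(round(uv[0])),int(round(uv[1]))
    return o+r*c["z_map"][v,u]
def cloud(c):
    K=np.array(c["intrinsics"],float);d=np.array(c["distortion"],float)
    v,u=np.mgrid[:400,:640];p=cv2.undistortPoints(np.stack([u,v],-1).reshape(-1,1,2).astype(float),K,d)[:,0]
    z=c["z_map"].reshape(-1,1);T=np.array(c["camera_from_world"])
    X=np.hstack([p[:,:1]*z,-p[:,1:]*z,-z]);W=(X-T[:3,3])@T[:3,:3]
    W[z[:,0]==0]=np.nan;return W.reshape(400,640,3)
E
cat > a.py <<'E'
from h import *
np.set_printoptions(precision=1,suppress=True)
print(state())
for n in("top","side"):
    c=imaging.read_camera(n);cv2.imwrite(f"pics/{n}0.png",c["color"][:,:,::-1]);print(n,ray(c,(320,200)))
    for t in "valve_grip mouth pocket spout pan_bowl pan_grip jug_center cones_center cap_center spoon".split():
        for m in mark_of(n,t)[:4]: print(t,np.round(m["uv"],1),round(m["confidence"],2),atd(c,m["uv"]))
E
python3 a.py
```

```text
{'t': 0.0, 'joints': array([ 1.2,  0.5,  1.6,  0. ,  1.1, -0.1]), 'qvel': array([ 0.,  0., -0., -0.,  0.,  0.]), 'tau': array([ -0. , -61.3, -25.8,   0.1,   0. ,  -0. ]), 'eef_pos': array([182.7, 597.5, 214. ]), 'tcp_rot': array([-3.1, -0. ,  2.8]), 'ft_force': array([ 0.4, -0.1,  0.5]), 'moment': array([0.1, 0. , 0. ]), 'grip_force': 0.0, 'opening': 0.9998000939612919}
top (array([ 341.5,   29.5, 1128.8]), array([ 0.1,  0. , -1. ]))
valve_grip [292.6 166. ] 0.52 [525.  112.4 264.3]
mouth [294.1 168.2] 0.88 [520.1 108.9 261.9]
pocket [391.9 204.6] 0.53 [ 457.8 -170.6    3.7]
spout [297.5 178.5] 0.69 [502.9 104.2 216.5]
pan_bowl [472.  216.1] 0.98 [ 421.6 -417.3    2.2]
pan_bowl [372.4 147.5] 0.93 [ 638.3 -113.5    6.5]
pan_bowl [392.2 206.5] 0.85 [ 452.  -171.4    3.4]
pan_bowl [423.3 279.8] 0.72 [ 229.9 -259.6    3.2]
pan_grip [508.8 223. ] 0.97 [ 398.4 -516.6   29.7]
pan_grip [430.1 199.7] 0.87 [ 469.7 -281.9   29.9]
pan_grip [405.5 240.7] 0.81 [ 347.1 -210.1   -0.3]
pan_grip [369.4 112. ] 0.72 [ 755.9 -106.7    3.3]
jug_center [449.5 119.5] 0.8 [ 713.5 -345.2   52.1]
cones_center 
[... 287 characters left out ...]
 229.3]
pocket [319.4 221.2] 0.8 [521.5 113.7   6.3]
spout [466.3 306.5] 0.7 [ 673.  -358.5  109.3]
pan_bowl [394.1 264.4] 0.86 [ 639.2 -118.6    3. ]
pan_bowl [279.2 366.6] 0.73 [ 242.6 -257.6    4.9]
pan_bowl [382.  390.5] 0.72 [ 430.  -409.     1.4]
pan_bowl [344.  303.9] 0.63 [ 457.7 -169.2    0.5]
pan_grip [305.5 322.2] 0.81 [ 340.  -192.1   32.3]
pan_grip [371.3 332.7] 0.73 [ 471.8 -282.8   25.3]
pan_grip [423.8 246.1] 0.68 [ 732.4 -118.    32. ]
pan_grip [193.4 226.4] 0.6 [173.8 233.7  31. ]
jug_center [470.9 304.9] 0.64 [ 720.7 -336.    50.5]
cones_center [262.3 188.4] 0.97 [419.4 328.9  -0.8]
cap_center [276. 223.] 0.45 [398.2 150.4  21.1]
spoon [322.3 144.9] 0.5 [679.5 423.9  19.2]
```

View pics/top0.png

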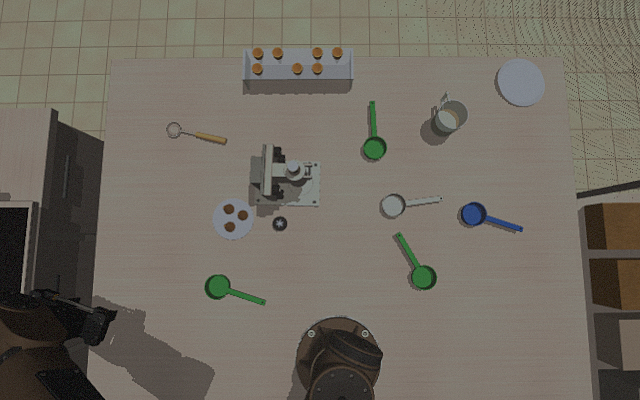

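View pics/side0.png

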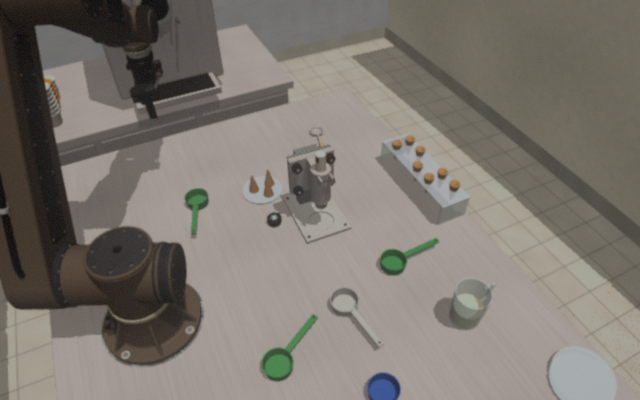

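The aluminium pan is the silver one: bowl at about (392,206) in top, handle tip at (441,199). The stand is at (294,170) with its open front to the right, which is world -y. Green and blue pans are look-alikes. Next I'll measure more finely.

```bash
cat > b.py <<'E'
from h import *
np.set_printoptions(precision=1,suppress=True)
c=imaging.read_camera("top");s=imaging.read_camera("side")
a=c["color"][130:220,245:335];b=c["color"][180:225,375:450]
A=cv2.resize(a,None,fx=6,fy=6,interpolation=cv2.INTER_CUBIC)
cv2.imwrite("pics/t1.png",A[:,:,::-1])
S=cv2.resize(s["color"][140:245,275:355],None,fx=5,fy=5,interpolation=cv2.INTER_CUBIC)
cv2.imwrite("pics/s1.png",S[:,:,::-1])
for n,q in(("top",c),("side",s)):
    W=cloud(q);x,y,z=W[...,0],W[...,1],W[...,2]
    m=(abs(x-462)<60)&(y>-330)&(y<-120)&(z>15)&(z<45); print(n,"pan pts",m.sum())
    P=W[m];h=P[P[:,1]<-220]
    hm=np.median(h,0);_,_,v=np.linalg.svd(h[:,:2]-h[:,:2].mean(0));d=v[0]*np.sign(-v[0][1]);print("handle mean",h.mean(0),"dir",d,np.arctan2(d[1],d[0]),"tip",h[:,1].min(),"w",np.ptp((h[:,:2]-h[:,:2].mean(0))@v[1]))
    r=P[P[:,1]>-212]; 
    from scipy.optimize import least_squares
    rr=r[r[:,2]>24]
    print("rim fit",least_squares(lambda p:np.hypot(rr[:,0]-p[0],rr[:,1]-p[1])-36.2,[455,-170],loss="soft_l1").x,len(rr),"z",np.median(rr[:,2]))
    for lo,hi in((205,225),(250,280)):
        m=(np.hypot(x-520,y-105)<(35 if lo<240 else 25))&(z>lo)&(z<hi);P=W[m];print(lo,m.sum(),P.mean(0),P.min(0),P.max(0))
    m=(abs(x-520)<90)&(y>20)&(y<125)&(z>4)&(z<17);P=W[m];r=cv2.minAreaRect(P[:,:2].astype(np.float32));print("plate",r,np.median(P[:,2]),m.sum())
    for t in "mouth valve_grip":
        pass
E
python3 b.py
```

```text
top pan pts 309
handle mean [ 470.4 -270.1   30. ] dir [ 0.1 -1. ] -1.4339314955974858 tip -321.5079220864415 w 16.103742392921358
rim fit [ 455.8 -171.3] 87 z 30.186952999818768
205 277 [519.2 105.1 214.2] [497.5  72.7 205. ] [551.8 138.8 224.8]
250 112 [523.9 113.2 264.7] [511.  100.2 250.5] [537.6 125.9 271. ]
plate ((520.5477905273438, 72.53992462158203), (104.41144561767578, 176.29727172851562), 89.76947021484375) 10.051483184072737 730
side pan pts 551
handle mean [ 468.9 -273.4   29.2] dir [ 0.1 -1. ] -1.4341466498270146 tip -323.7973713328175 w 18.20129471681139
rim fit [ 455.  -173.9] 137 z 28.745056919962217
205 238 [520.9 100.7 214.1] [496.4  73.5 205.3] [553.6 139.2 225. ]
250 104 [523.5 108.6 261.3] [511.5  96.1 250.1] [538.8 128.2 268.4]
plate ((521.3610229492188, 73.12511444091797), (174.9083709716797, 104.26354217529297), 0.41105008125305176) 9.251707306007795 871
```

View pics/t1.png

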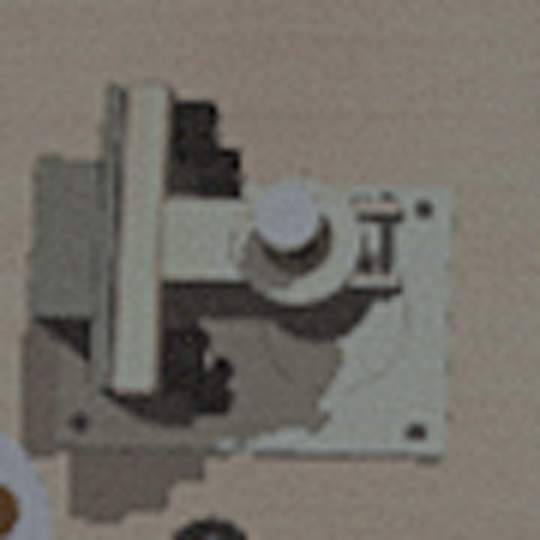

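View pics/s1.png

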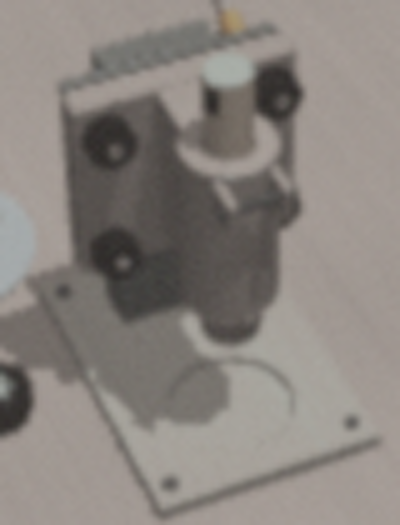

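```bash
cat > c.py <<'E'
from h import *
np.set_printoptions(precision=1,suppress=True)
c={n:imaging.read_camera(n) for n in("top","side")}
f=lambda n,u,v,z:print(n,z,atz(c[n],(u,v),z))
o={"top":(245,130,6),"side":(275,140,5)}
def g(n,u,v,z):
    a,b,k=o[n];f(n,a+(u+.5)/k-.5,b+(v+.5)/k-.5,z)
for q in [("top",447,189,10),("top",441,457,10),("top",288,215,265),("top",300,248,215),("side",162,517,10),("side",381,440,10),("side",229,70,265),("side",228,145,215)]: g(*q)
for n in c:
    for t in("mouth","pocket","pan_bowl","pan_grip","valve_grip"):
        z=dict(mouth=215,pocket=5,pan_bowl=15,pan_grip=25,valve_grip=243)[t]
        for m in mark_of(n,t): 
            if m["confidence"]>.3: print(n,t,round(m["confidence"],2),atz(c[n],m["uv"],z))
E
python3 c.py
```

```text
top 10 [594.4  54.2  10. ]
top 10 [454.3  57.2  10. ]
top 265 [526.3 112.4 265. ]
top 215 [522.7 111.9 215. ]
side 10 [452.4  50.2  10. ]
side 10 [592.2  47.6  10. ]
side 265 [526.3 112.2 265. ]
side 215 [524.8 111.2 215. ]
top mouth 0.77 [522.3 111.9 215. ]
top pocket 0.76 [523.9 112.7   5. ]
top pocket 0.32 [566.1 141.5   5. ]
top pan_bowl 0.91 [ 637.  -113.4   15. ]
top pan_bowl 0.87 [212.3 364.7  15. ]
top pan_bowl 0.71 [ 457.3 -173.2   15. ]
top pan_bowl 0.69 [ 239.  -255.7   15. ]
top pan_bowl 0.64 [ 423.4 -414.6   15. ]
top pan_grip 0.96 [ 394.7 -523.9   25. ]
top pan_grip 0.72 [176.4 250.4  25. ]
top pan_grip 0.66 [ 474.8 -285.    25. ]
top pan_grip 0.59 [ 748.8 -113.2   25. ]
top valve_grip 0.7 [529.8 114.4 243. ]
side mouth 0.81 [522.3 106.6 215. ]
side mouth 0.71 [350.6 -10.3 215. ]
side pocket 0.93 [510.8 117.5   5. ]
side pan_bowl 0.81 [219.9 352.8  15. ]
side pan_bowl 0.77 [ 453.6 -177.4   15. ]
side pan_bowl 0.76 [ 630.5 -116.8   15. ]
side pan_bowl 0.63 [ 420.9 -419.1   15. ]
side pan_bowl 0.59 [ 243.2 -258.7   15. ]
side pan_grip 0.87 [ 470.1 -292.6   25. ]
side pan_grip 0.86 [182.3 236.9  25. ]
side pan_grip 0.69 [ 347.5 -187.9   25. ]
side pan_grip 0.66 [ 739.6 -114.3   25. ]
side pan_grip 0.64 [396.2 156.6  25. ]
side valve_grip 0.63 [531.4 111.7 243. ]
```

```bash
cat >> h.py <<'E'
from scipy.spatial.transform import Rotation as Ro
def plan(*tg):
    s=state();p=np.array(s["eef_pos"],float);r=s["tcp_rot"];R=Ro.from_euler("xyz",r).as_matrix()
    print("t",round(s["t"],2),"pos",p.round(1),"rpy",np.round(r,3),"f",np.round(s["ft_force"],1),"open",round(s["opening"],3),"grip",round(s["grip_force"],1))
    for t in tg:
        d=R.T@(np.array(t[:3])-p)/1000;roll=-(t[3]-r[2]+np.pi)%(2*np.pi)-np.pi if 0 else -((t[3]-r[2]+np.pi)%(2*np.pi)-np.pi)
        print("slide",d.round(4).tolist(),"roll",round(roll,3))
E
python3 -c "
from h import *
Y=0.137+1.5708
plan((213,555,270,2.7),(245,510,300,2.6),(280,465,320,2.5),(315,420,330,2.4),(350,375,330,2.3))"
```

```text
t 1.8 pos [182.8 597.7 214.7] rpy [3.142 0.    2.845] f [ 0.5  0.7 -0.4] open 0.999 grip 0.0
slide [-0.0414, -0.032, -0.0553] roll 0.145
slide [-0.0852, -0.0657, -0.0853] roll 0.245
slide [-0.1318, -0.0984, -0.1053] roll 0.345
slide [-0.1784, -0.1312, -0.1153] roll 0.445
slide [-0.225, -0.164, -0.1153] roll 0.545
```

step_arm --increments '[{"slide":[-0.041,-0.032,-0.055],"roll":0.145},{"slide":[-0.085,-0.066,-0.085],"roll":0.245},{"slide":[-0.132,-0.098,-0.105],"roll":0.345},{"slide":[-0.178,-0.131,-0.115],"roll":0.445},{"slide":[-0.225,-0.164,-0.115],"roll":0.545}]' --fingers 0.5

```text
t: 2.42
eef_pos: [350.7, 374.0, 330.9]
tcp_rot: [3.139, 0.0, 2.297]
ft_force: [1.2, 0.6, 0.8]
opening: 0.538
grip_force: 0.0
```

```bash
python3 -c "
from h import *
plan((375,320,330,2.2),(400,265,330,2.1),(425,210,330,2.0),(440,150,330,1.9),(450,90,330,1.8))"
```

```text
t 2.42 pos [350.7 374.  330.9] rpy [3.139 0.    2.297] f [1.2 0.6 0.8] open 0.538 grip 0.0
slide [-0.0565, -0.0177, 0.0008] roll 0.097
slide [-0.1142, -0.0355, 0.0008] roll 0.197
slide [-0.172, -0.0533, 0.0007] roll 0.297
slide [-0.2268, -0.082, 0.0007] roll 0.397
slide [-0.2783, -0.1143, 0.0006] roll 0.497
```

step_arm --increments '[{"slide":[-0.056,-0.018,0.0],"roll":0.097},{"slide":[-0.114,-0.036,0.0],"roll":0.197},{"slide":[-0.172,-0.053,0.0],"roll":0.297},{"slide":[-0.227,-0.082,0.0],"roll":0.397},{"slide":[-0.278,-0.114,0.0],"roll":0.497}]'

```text
t: 3.05
eef_pos: [450.1, 90.1, 329.7]
tcp_rot: [3.141, -0.0, 1.799]
ft_force: [1.3, 0.4, 0.7]
opening: 0.499
grip_force: 0.0
```

```bash
python3 -c "
from h import *
Y=1.708
plan((455,30,330,Y),(460,-30,330,Y),(465,-90,330,Y),(468,-150,310,Y),(471,-205,290,Y))"
```

```text
t 3.05 pos [450.1  90.1 329.7] rpy [ 3.141 -0.     1.799] f [1.3 0.4 0.7] open 0.499 grip 0.0
slide [-0.0597, -0.0089, -0.0003] roll 0.091
slide [-0.1192, -0.0176, -0.0003] roll 0.091
slide [-0.1788, -0.0263, -0.0003] roll 0.091
slide [-0.2379, -0.037, 0.0197] roll 0.091
slide [-0.2922, -0.0466, 0.0397] roll 0.091
```

step_arm --increments '[{"slide":[-0.06,-0.009,0.0],"roll":0.091},{"slide":[-0.119,-0.018,0.0],"roll":0.091},{"slide":[-0.179,-0.026,0.0],"roll":0.091},{"slide":[-0.238,-0.037,0.02],"roll":0.091},{"slide":[-0.292,-0.047,0.04],"roll":0.091}]'

```text
t: 3.68
eef_pos: [471.1, -205.0, 289.4]
tcp_rot: [3.141, 0.001, 1.711]
ft_force: [0.3, 0.6, -0.2]
opening: 0.502
grip_force: 0.0
```

```bash
python3 -c "
from h import *
Y=1.708
plan((471.5,-245,245,Y),(471.5,-286,205,Y),(471.5,-286,145,Y),(471.5,-286,90,Y))"
```

```text
t 3.67 pos [ 471.1 -205.   289.4] rpy [3.141e+00 1.000e-03 1.711e+00] f [ 0.3  0.6 -0.2] open 0.502 grip 0.0
slide [-0.0396, -0.0052, 0.0444] roll 0.003
slide [-0.0802, -0.011, 0.0844] roll 0.003
slide [-0.0802, -0.0111, 0.1444] roll 0.003
slide [-0.0802, -0.0111, 0.1994] roll 0.003
```

step_arm --increments '[{"slide":[-0.04,-0.005,0.044],"roll":0.003},{"slide":[-0.08,-0.011,0.084],"roll":0.003},{"slide":[-0.08,-0.011,0.144],"roll":0.003},{"slide":[-0.08,-0.011,0.199],"roll":0.003},{"slide":[-0.08,-0.011,0.199],"roll":0.003}]'

```text
t: 4.3
eef_pos: [470.2, -282.6, 87.9]
tcp_rot: [-3.137, -0.005, 1.709]
ft_force: [1.3, 0.2, 1.3]
opening: 0.502
grip_force: 0.0
```

```bash
python3 -c "
from h import *
Y=1.708
plan((471.5,-286,48,Y),(471.5,-286,9,Y))
c=imaging.read_camera('side');t=imaging.read_camera('top')
a=cv2.resize(c['color'][250:380,300:430],None,fx=4,fy=4);b=cv2.resize(t['color'][160:240,370:460],None,fx=3,fy=6)
b=cv2.resize(t['color'][160:240,380:450],None,fx=3.9,fy=3.9);b=cv2.copyMakeBorder(b,0,520-b.shape[0],0,0,0)
cv2.imwrite('pics/g.png',np.hstack([a,b])[:,:,::-1])
"
```

```text
t 4.3 pos [ 470.2 -282.6   87.9] rpy [-3.137 -0.005  1.709] f [1.3 0.2 1.3] open 0.502 grip 0.0
slide [-0.0037, 0.001, 0.0398] roll 0.001
slide [-0.0039, 0.0012, 0.0788] roll 0.001
```

View pics/g.png

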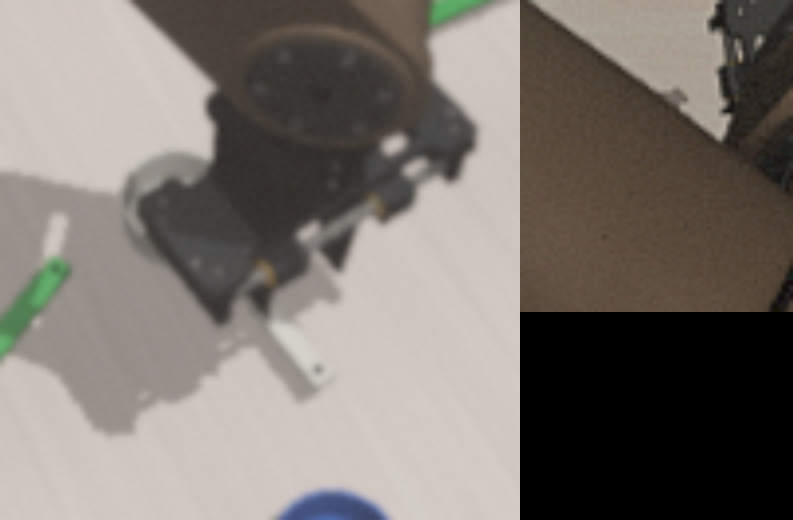

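The side view shows the silver handle (crop ~(300,350)) running out between the open fingers, so I can descend.

step_arm --increments '[{"slide":[0,0,0.04],"roll":0},{"slide":[0,0,0.07],"roll":0},{"slide":[0,0,0.081],"roll":0},{"slide":[0,0,0.081],"roll":0}]'

```text
t: 4.9
eef_pos: [472.3, -284.0, 10.9]
tcp_rot: [3.14, 0.001, 1.709]
ft_force: [-0.5, -0.2, 0.1]
opening: 0.502
grip_force: 0.0
```

step_arm --increments '[{"slide":[0,0,0],"roll":0},{"slide":[0,0,0],"roll":0},{"slide":[0,0,0],"roll":0},{"slide":[0,0,0],"roll":0},{"slide":[0,0,0],"roll":0}]' --fingers 0

```text
t: 5.52
eef_pos: [471.7, -283.7, 9.7]
tcp_rot: [3.141, 0.0, 1.709]
ft_force: [-0.0, -0.5, 0.6]
opening: 0.165
grip_force: 30.0
```

step_arm --increments '[{"slide":[0,0,-0.008],"roll":0},{"slide":[0,0,-0.02],"roll":0},{"slide":[0,0,-0.028],"roll":0},{"slide":[0,0,-0.028],"roll":0}]'

```text
t: 6.02
eef_pos: [471.9, -283.8, 38.5]
tcp_rot: [3.14, 0.001, 1.709]
ft_force: [-0.4, 0.3, -0.4]
opening: 0.167
grip_force: 30.0
```

```bash
cat > pan.py <<'E'
from h import *
np.set_printoptions(precision=1,suppress=True)
from scipy.optimize import least_squares
import sys
ex,ey,zb=map(float,sys.argv[1:4])
plan()
for n in("top","side"):
    q=imaging.read_camera(n);W=cloud(q);x,y,z=W[...,0],W[...,1],W[...,2]
    m=(np.hypot(x-ex,y-ey)<42)&(z>zb+22)&(z<zb+38)&((y-ey)>-33);P=W[m]
    if len(P)<20: print(n,len(P));continue
    p=least_squares(lambda p:np.hypot(P[:,0]-p[0],P[:,1]-p[1])-36.2,[ex,ey],loss="soft_l1").x
    A=np.c_[P[:,:2]-p,np.ones(len(P))];k=np.linalg.lstsq(A,P[:,2],rcond=None)[0]
    print(n,"rim",p,"z,slopes",k[2],(k[:2]).round(3),len(P))
    for t in mark_of(n,"pan_bowl"):
        w=atz(q,t["uv"],zb+15)
        if np.hypot(w[0]-ex,w[1]-ey)<40: print(" mark",w)
E
python3 pan.py 456 -172 26
```

```text
t 6.03 pos [ 471.9 -283.8   38.5] rpy [3.1 0.  1.7] f [-0.4  0.3 -0.4] open 0.167 grip 30.0
top 0
side rim [ 455.8 -174.7] z,slopes 53.18660186850991 [-0.1  0. ] 124
 mark [ 458.3 -179.1   41. ]
```

step_arm --increments '[{"slide":[0.03,0.02,0],"roll":0},{"slide":[0.07,0.05,0],"roll":0},{"slide":[0.11,0.08,0],"roll":0},{"slide":[0.145,0.1,0],"roll":0},{"slide":[0.17,0.107,0],"roll":0}]'

```text
t: 6.8
eef_pos: [554.7, -98.7, 37.1]
tcp_rot: [-3.141, -0.0, 1.71]
ft_force: [0.2, -1.0, -1.2]
opening: 0.163
grip_force: 30.0
```

step_arm --increments '[{"slide":[0.03,0,0],"roll":0},{"slide":[0.06,0,0],"roll":0},{"slide":[0.085,0,0],"roll":0},{"slide":[0.102,0,0],"roll":0},{"slide":[0.102,0,0],"roll":0}]'

```text
t: 7.42
eef_pos: [540.0, 1.2, 37.5]
tcp_rot: [-3.141, -0.0, 1.71]
ft_force: [0.3, -0.1, -0.2]
opening: 0.166
grip_force: 30.0
```

```bash
python3 pan.py 524.5 111 26; python3 -c "
from h import *
c=imaging.read_camera('side');t=imaging.read_camera('top')
a=cv2.resize(c['color'][140:260,260:380],None,fx=4,fy=4);b=cv2.resize(t['color'][140:220,270:350],None,fx=4,fy=6)
cv2.imwrite('pics/p.png',np.hstack([a,b])[:,:,::-1])"
```

```text
t 7.42 pos [540.    1.2  37.5] rpy [-3.1 -0.   1.7] f [ 0.3 -0.1 -0.2] open 0.166 grip 30.0
top 3
side rim [524.1 110.3] z,slopes 53.262485411600316 [-0.1 -0. ] 30
 mark [518.5 110.   41. ]
 mark [539.8 144.6  41. ]
```

View pics/p.png

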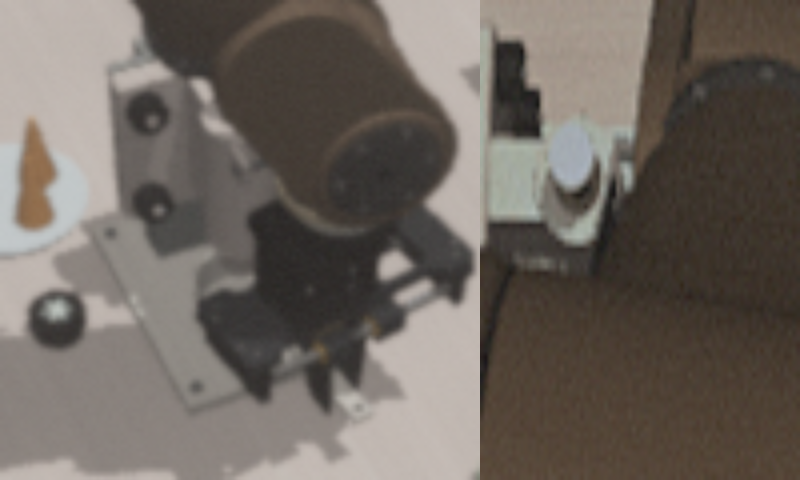

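step_arm --increments '[{"slide":[0,0,0.01],"roll":0},{"slide":[0,0,0.018],"roll":0},{"slide":[0,0,0.021],"roll":0},{"slide":[0,0,0.023],"roll":0},{"slide":[0,0,0.023],"roll":0}]'

```text
t: 8.3
eef_pos: [540.2, 0.6, 14.6]
tcp_rot: [3.142, -0.0, 1.709]
ft_force: [0.1, -0.2, 1.1]
opening: 0.168
grip_force: 30.0
```

```bash
python3 pan.py 524.5 111 5
```

```text
t 8.3 pos [540.2   0.6  14.6] rpy [ 3.1 -0.   1.7] f [ 0.1 -0.2  1.1] open 0.168 grip 30.0
top 0
side rim [523.4 109.7] z,slopes 21.53629753373935 [-0.3  0.2] 31
 mark [519.7 103.4  20. ]
```

step_arm --increments '[{"slide":[0,0,0],"roll":0},{"slide":[0,0,0],"roll":0},{"slide":[0,0,0],"roll":0},{"slide":[0,0,0],"roll":0}]' --fingers 0.5

```text
t: 8.95
eef_pos: [540.2, 0.6, 14.6]
tcp_rot: [3.142, -0.0, 1.709]
ft_force: [0.8, 0.3, 1.1]
opening: 0.486
grip_force: 0.0
```

step_arm --increments '[{"slide":[0,0,-0.04],"roll":0},{"slide":[-0.03,0,-0.09],"roll":0},{"slide":[-0.08,0,-0.12],"roll":0},{"slide":[-0.13,0,-0.15],"roll":0},{"slide":[-0.17,0,-0.19],"roll":0}]'

```text
t: 9.57
eef_pos: [563.2, -169.6, 205.3]
tcp_rot: [-3.141, -0.001, 1.708]
ft_force: [0.5, 0.4, 0.7]
opening: 0.504
grip_force: 0.0
```

```bash
python3 pan.py 524.5 111 5; python3 -c "
from h import *
c=imaging.read_camera('side')
a=cv2.resize(c['color'][140:260,260:380],None,fx=5,fy=5)
cv2.imwrite('pics/q.png',a[:,:,::-1])"
```

```text
t 9.57 pos [ 563.2 -169.6  205.3] rpy [-3.1 -0.   1.7] f [0.5 0.4 0.7] open 0.504 grip 0.0
top rim [523.5 113.2] z,slopes 35.47476209721973 [0. 0.] 38
 mark [525.5 107.   20. ]
side rim [522.7 110.6] z,slopes 32.59132472535322 [ 0. -0.] 92
 mark [519.9 107.3  20. ]
```

View pics/q.png

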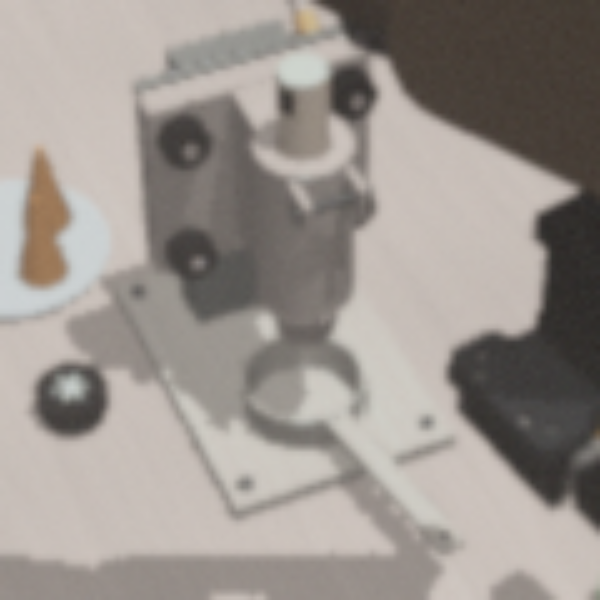

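Pan is home: rim at about 35 mm, level, bowl in the recess and handle clear to the front. The valve is still down. Refining its axis now.

```bash
python3 -c "
from h import *
np.set_printoptions(precision=1,suppress=True)
for n in('top','side'):
    q=imaging.read_camera(n);W=cloud(q);x,y,z=W[...,0],W[...,1],W[...,2]
    near=(np.hypot(x-525,y-112)<26)
    for lo in(240,256,260):
        m=near&(z>lo)&(z<275);v,u=np.nonzero(m);P=W[m];print(n,lo,m.sum(),P.mean(0),'px',u.mean(),v.mean(),atz(q,(u.mean(),v.mean()),265),cv2.minEnclosingCircle(P[:,:2].astype(np.float32)))
    # bright disc
    g=q['color'].astype(int).sum(2);m=near&(z>225);v,u=np.nonzero(m);gg=g[m];print(np.percentile(gg,[10,50,90]))
    th=cv2.threshold(np.clip(gg//3,0,255).astype(np.uint8),0,255,cv2.THRESH_OTSU)[0];k=gg/3>th;print(' disc',k.sum(),atz(q,(u[k].mean(),v[k].mean()),265))
plan((563,-100,330,1.708),(545,-40,345,1.708),(535,20,345,1.708),(530,70,340,1.708),(525,112,320,1.708))
"
```

```text
top 240 124 [523.1 112.9 262.8] px 292.44354838709677 166.91129032258064 [522.7 112.7 265. ] ((524.2947998046875, 113.69386291503906), 13.85995864868164)
top 256 109 [524.  113.5 265. ] px 292.10091743119267 166.38532110091742 [524.  113.5 265. ] ((524.2947998046875, 113.69386291503906), 13.85995864868164)
top 260 103 [524.6 113.5 265.4] px 292.07766990291265 166.07766990291262 [524.7 113.6 265. ] ((524.6978149414062, 113.76249694824219), 13.622912406921387)
[202.3 532.  549. ]
 disc 97 [525.5 113.5 265. ]
side 240 137 [522.8 107.5 257.4] px 320.0 157.28467153284672 [519.   99.3 265. ] ((524.0888061523438, 109.86927795410156), 15.292923927307129)
side 256 86 [523.9 109.7 263.2] px 319.9767441860465 154.97674418604652 [522.9 107.7 265. ] ((524.0888061523438, 109.86927795410156), 15.292923927307129)
side 260 74 [524.6 110.5 264.1] px 320.0810810810811 154.44594594594594 [524.1 109.5 265. ] ((524.0888061523438, 109.86927795410156), 15.292923927307129)
[349. 419. 621.]
 disc 60 [524.9 112.1 265. ]
t 9.93 pos [ 563.  -166.7  203.4] rpy [-3.1 -0.   1.7] f [-0.1  0.3 -0.4] open 0.503 grip 0.0
slide [0.0662, 0.009, -0.1265] roll 0.002
slide [0.1281, -0.0005, -0.1414] roll 0.002
slide [0.1889, -0.0021, -0.1413] roll 0.002
slide [0.2391, -0.0001, -0.1363] roll 0.002
slide [0.2814, 0.0008, -0.1162] roll 0.002
```

step_arm --increments '[{"slide":[0,0,-0.055],"roll":0},{"slide":[0.02,0,-0.11],"roll":0},{"slide":[0.07,0,-0.135],"roll":0},{"slide":[0.13,0,-0.135],"roll":0},{"slide":[0.19,0,-0.135],"roll":0}]'

```text
t: 10.55
eef_pos: [536.5, 22.9, 338.9]
tcp_rot: [-3.141, -0.0, 1.71]
ft_force: [1.3, 0.1, -0.2]
opening: 0.5
grip_force: 0.0
```

step_arm --increments '[{"slide":[0.05,0,0],"roll":0},{"slide":[0.092,0,0.01],"roll":0},{"slide":[0.092,0,0.04],"roll":0},{"slide":[0.092,0,0.04],"roll":0}]'

```text
t: 11.05
eef_pos: [523.4, 112.5, 297.4]
tcp_rot: [-3.137, -0.0, 1.711]
ft_force: [0.4, -0.3, 0.6]
opening: 0.501
grip_force: 0.0
```

```bash
python3 -c "
from h import *
plan((525.2,112.7,290,1.708),(525.2,112.7,226,1.708))
"
```

```text
t 11.05 pos [523.4 112.5 297.4] rpy [-3.137 -0.     1.711] f [ 0.4 -0.3  0.6] open 0.501 grip 0.0
slide [-0.0001, 0.0018, 0.0074] roll 0.003
slide [-0.0001, 0.0022, 0.0714] roll 0.003
```

step_arm --increments '[{"slide":[0,0.0015,0.01],"roll":0.0},{"slide":[0,0.0015,0.035],"roll":0.0},{"slide":[0,0.0015,0.06],"roll":0.0},{"slide":[0,0.0015,0.071],"roll":0.0},{"slide":[0,0.0015,0.071],"roll":0.0}]'

```text
t: 11.68
eef_pos: [526.4, 111.5, 228.6]
tcp_rot: [-3.141, -0.0, 1.708]
ft_force: [1.0, -0.4, -0.2]
opening: 0.497
grip_force: 0.0
```

```bash
python3 -c "
from h import *
plan((525.2,112.7,226,1.708))
c=imaging.read_camera('side');t=imaging.read_camera('top')
a=cv2.resize(c['color'][110:230,260:380],None,fx=4,fy=4);b=cv2.resize(t['color'][130:210,250:330],None,fx=3.9,fy=6)
cv2.imwrite('pics/v.png',np.hstack([a,b])[:,:,::-1])"
```

```text
t 11.68 pos [526.4 111.5 228.6] rpy [-3.141 -0.     1.708] f [ 1.  -0.4 -0.2] open 0.497 grip 0.0
slide [0.0014, -0.001, 0.0026] roll 0.0
```

View pics/v.png

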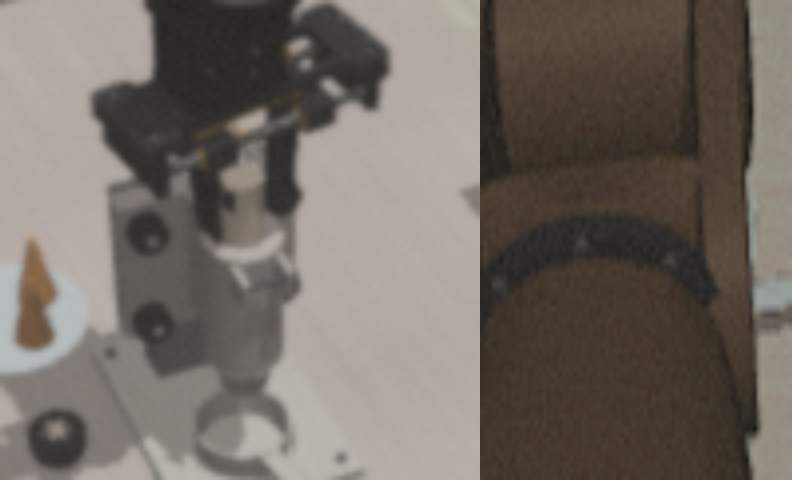

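The fingers straddle the valve symmetrically (crop ~(207,200) and (283,190), valve at 245). I'll close gently, first to just above valve width.

step_arm --increments '[{"slide":[0.001,-0.001,0.0025],"roll":0.0},{"slide":[0.001,-0.001,0.0025],"roll":0.0},{"slide":[0.001,-0.001,0.0025],"roll":0.0},{"slide":[0.001,-0.001,0.0025],"roll":0.0},{"slide":[0.001,-0.001,0.0025],"roll":0.0}]' --fingers 0.32

```text
t: 12.4
eef_pos: [525.2, 112.6, 226.2]
tcp_rot: [3.141, -0.0, 1.709]
ft_force: [-0.0, -0.7, 0.4]
opening: 0.323
grip_force: 0.1
```

step_arm --increments '[{"slide":[0,0,0],"roll":0},{"slide":[0,0,0],"roll":0},{"slide":[0,0,0],"roll":0}]' --fingers 0.305

```text
t: 12.78
eef_pos: [525.4, 112.6, 226.2]
tcp_rot: [3.141, -0.0, 1.709]
ft_force: [3.2, 1.3, 0.1]
opening: 0.311
grip_force: 1.5
```

step_arm --increments '[{"slide":[0,0,0],"roll":0},{"slide":[0,0,0],"roll":0},{"slide":[0,0,0],"roll":0},{"slide":[0,0,0],"roll":0}]' --fingers 0.2

```text
t: 13.28
eef_pos: [525.9, 112.7, 226.3]
tcp_rot: [3.14, -0.0, 1.709]
ft_force: [5.6, 1.6, -2.4]
opening: 0.291
grip_force: 30.0
```

step_arm --increments '[{"slide":[0.0001,0.0007,0],"roll":0},{"slide":[0.0001,0.0007,0],"roll":0},{"slide":[0.0001,0.0007,0],"roll":0}]'

```text
t: 13.65
eef_pos: [526.0, 112.7, 226.2]
tcp_rot: [3.141, 0.0, 1.709]
ft_force: [3.0, 0.5, -0.0]
opening: 0.288
grip_force: 30.0
```

step_arm --increments '[{"slide":[0.0001,0.0006,0],"roll":0},{"slide":[0.0001,0.0006,-0.002],"roll":0},{"slide":[0.0001,0.0006,-0.004],"roll":0},{"slide":[0.0001,0.0006,-0.006],"roll":0},{"slide":[0.0001,0.0006,-0.006],"roll":0}]'

```text
t: 14.28
eef_pos: [526.1, 112.9, 232.2]
tcp_rot: [-3.141, -0.0, 1.709]
ft_force: [0.2, -0.1, -1.4]
opening: 0.29
grip_force: 30.0
```

Lateral force is near zero and the weight is about 1.5 N, so the draw is clean. Continuing up in small steps to about 36 mm.

step_arm --increments '[{"slide":[0,0,-0.003],"roll":0},{"slide":[0,0,-0.007],"roll":0},{"slide":[0,0,-0.011],"roll":0},{"slide":[0,0,-0.015],"roll":0},{"slide":[0,0,-0.015],"roll":0}]'

```text
t: 14.9
eef_pos: [526.5, 112.9, 247.5]
tcp_rot: [3.141, -0.0, 1.709]
ft_force: [0.0, -1.0, -1.7]
opening: 0.29
grip_force: 30.0
```

step_arm --increments '[{"slide":[0,0,-0.003],"roll":0},{"slide":[0,0,-0.007],"roll":0},{"slide":[0,0,-0.011],"roll":0},{"slide":[0,0,-0.015],"roll":0},{"slide":[0,0,-0.015],"roll":0}]'

```text
t: 15.52
eef_pos: [526.5, 112.9, 262.5]
tcp_rot: [3.141, -0.0, 1.709]
ft_force: [0.6, 0.5, -2.5]
opening: 0.288
grip_force: 30.0
```

step_arm --increments '[{"slide":[0,0,0],"roll":0},{"slide":[0,0,0],"roll":0},{"slide":[0,0,0],"roll":0},{"slide":[0,0,0],"roll":0}]'

```text
t: 16.02
eef_pos: [526.3, 112.9, 262.1]
tcp_rot: [-3.142, -0.0, 1.709]
ft_force: [-0.5, 0.6, -1.3]
opening: 0.291
grip_force: 30.0
```

```bash
python3 pan.py 524.5 111 5;python3 -c "
from h import *
c=imaging.read_camera('side')
a=cv2.resize(c['color'][110:230,260:380],None,fx=5,fy=5)
cv2.imwrite('pics/w.png',a[:,:,::-1])"
```

```text
t 16.02 pos [526.3 112.9 262.1] rpy [-3.1 -0.   1.7] f [-0.5  0.6 -1.3] open 0.291 grip 30.0
top 0
side rim [523.  111.1] z,slopes 32.19733792243936 [-0.  0.] 91
 mark [519.   94.9  20. ]
```

View pics/w.png

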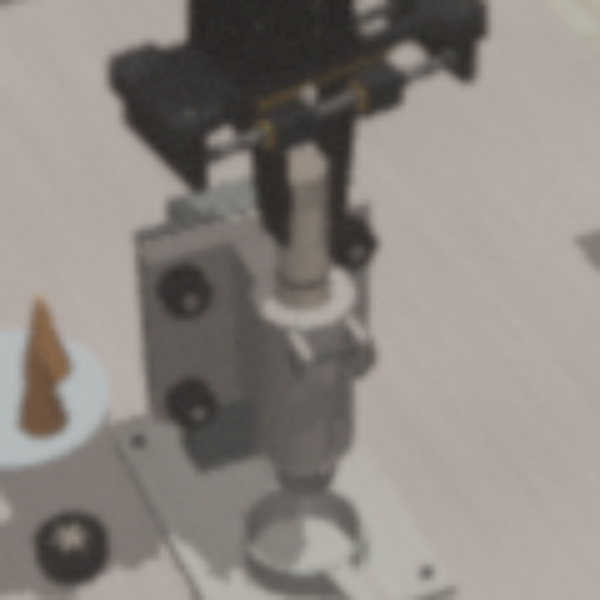

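The first O-ring shows as a dark band at crop ~(303,283), clear above the mouth. The second ring is inside and the pan is unchanged in its recess, so I'm handing in.

```bash
python3 -c "
from h import *
print(env.job_done())"
```

```text
the job is handed in; nothing more can be done
None
```

The pan is home in the recess and let go, and the gripper holds the valve upright about 36 mm up, first O-ring clear and second inside; I handed the job in at about 16 s, and no verdict was returned.

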